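# Show the red-capped sample under the light shield

## Robot

A 6-joint arm with a two-finger parallel gripper is mounted at the origin on a cart in front of the work surface, level with it; the furniture and walls round the work are solid. World frame = base frame: x ahead of the robot, y to its left, z up, the work surface at z = 0. Lengths are in m, angles in rad, forces in N, time in s.
With the tool pointing down it reaches from about 0.35 to 0.775 m from the base axis. Payload 7.3 kg.
Tool frame: the origin (TCP) lies between the finger pads, 19 mm behind the fingertips; this is the grasp point; z points along the fingers, y is the line along which they close (so a half turn about z gives the same grasp; the last joint's range is limited). The gripper opens to 92 mm and grips with 3 to 60 N. Pads are 19 mm wide; open, the fingers measure 130 mm over their backs; the gripper's body (75 mm by 190 mm) begins 47 mm behind the grasp point.
Start: joints at [1.138, 0.342, 1.524, -0, 1.275, -0.146], TCP at [0.148, 0.504, 0.246] pointing down, gripper open.
Joint ranges: [-2.53, 2.53], [-0.77, 2.02], [0.04, 2.7], [-1, 4.14], [0.28, 2.66], [-3.11, 3.11]. Speed limits (rad/s): [2.57, 2.57, 3.14, 3.14, 3.14, 3.14].

## Interface

Orientations are given as [roll, pitch, yaw] about the fixed x, y, z axes, in that order (R = Rz(yaw) Ry(pitch) Rx(roll)).
In Python, from cell import robot gives the robot as it stands.
- The arm moves only by the shell command python3 -m pendant 'ROWS' [OPENING] [FORCE]. ROWS is a JSON list of rows, 1 to 8 of them, each of 6 numbers: dx, dy, dz in m, then a rotation vector rx, ry, rz in rad; each row shifts and turns the commanded pose from where the row before left it, along the tool's axes as they then stand; what a row does not reach is not made up. A row lasts 1/12 s, in which the tool goes at most 0.0417 m and 0.125 rad, less where a joint would pass 70% of its speed; a pose out of reach is approached as far as the arm can. OPENING is the finger opening in m, set as the command begins (- or left out keeps the last). The fingers move at their own pace and stop on an object; FORCE is the grip in N (left out, the last holds). Time passes only in rows, so rows that do not move let the fingers close. It prints the time, the measured TCP pose, the force, the opening and the grip force at its end.
- robot.observe(): the state, without advancing time (a new reading comes with each control period).
- robot.read_camera(name): name is "scene" or "top"; returns a dict with "image" (420x560x3 uint8, red, green, blue), "fx", "fy", "cx", "cy" (pixels), "k1" (the pictures are not rectified: a ray, as slopes to the right and down, at radius r is drawn at 1 + k1 r^2 times it, then the intrinsics apply), "pose" (4x4, takes a point from camera to world coordinates). Camera axes: x right, y down, z forward; pixel columns grow to the right and rows downward; lengths in m; the calibration is good to about 2 mm. A picture is of the moment at which its call begins. There is no depth.
- robot.hand_in(): hands the job in; it is judged then, once.
The state is a dict: "time": time; "qpos": joint angles; "qvel": joint speeds; "joint_efforts": joint torques, N m; "tool_pos": TCP position; "tool_rot": TCP orientation; "contact_force": force on the tool from outside, world axes, zero at the start; "torque": the same for the moment, N m; "opening": finger opening in m; "grip_force": force on a finger pad.
Only numpy, scipy, OpenCV 4.12 (cv2) and the standard library are available. Lean on these libraries where they do the work, as an engineer would, in place of code of your own. Each camera call takes 0.05 s, during which the arm holds its last target. There are 200 camera calls.

## Task

The samples in the blue rack must stay shaded from the room lights, so they stand under a sliding amber shutter. With the fingers closed, push the shutter by its black upright pull until it is fully open, then come straight down over the red-capped tube and point at it - fingertips a centimetre or two above the cap, not touching it, and pointing at no other tube - and keep still there for two seconds so that the bench camera can record it. Then push the shutter fully shut again; push gently, do not pinch the pull, touch no tube, and leave the other things on the bench where they are.

Things in the scene. Friction and masses are not known exactly. Their poses are not given: they have to be found in the camera images.
- stand: Light-shield stand fixed to the bench: white base 200 x 252 x 6 mm, corner posts, two rails along its y at x = +-90 mm (12 mm wide, lips up to 152 mm above the bench), open 168 mm wide between; end bars at y = +-120 mm, tops at 143 mm. Origin: centre of its underside; x away from the robot, y to its left, turned up to 0.25 rad. Rack on the -y half, centre y = -60 mm; shutter parks on the +y half.
- shutter (a joint): Amber plastic shutter on the rails, 190 mm (stand's x) by 112 mm (y), 4 mm thick, top 148 mm above the bench. Metres: 0 = fully shut, over the rack; 0.108 = fully open; grows along the stand's +y. Starts 0 to 12 mm open, rigid end stops at both ends, takes about 2 N to slide, stays where it is left.
- shutter_pull (a point): Centre of the shutter's black upright pull: a plate 70 mm wide (stand's x), 6 mm thick (y), from 148 to 176 mm above the bench. At the stand's x = 0 and y = -108 mm when shut, y = 0 when open. Push its -y face to open, its +y face to shut. On its +y side lies a foot 3 mm high, out to 16 mm from this point. Axes as the stand's.
- tube_red_top (a point): Clear culture tube, 115 mm long, 13 mm thick, with a red screw cap 17 mm in diameter: the tube to point at. It stands loose and upright in the rack, its top 123 mm above the bench; the five tubes change places between runs. This point is the centre of its top.
- tube_blue_top (a point): Same tube with a blue cap. It stands loose and upright in the rack, its top 123 mm above the bench; the five tubes change places between runs. This point is the centre of its top.
- tube_white_top (a point): Same tube with a white cap. It stands loose and upright in the rack, its top 123 mm above the bench; the five tubes change places between runs. This point is the centre of its top.
- tube_open_a_top (a point): Shorter clear tube without cap, 98 mm long, rim 16 mm in diameter, loose and upright in the rack, its rim 106 mm above the bench. This point is the centre of its rim.
- tube_open_b_top (a point): Another such tube without cap. This point is the centre of its rim.
- rack: Blue wire-frame tube rack, 130 x 96 x 58 mm, fixed on the stand's base plate. Origin: centre of its underside.
- vial: Small clear vial with a white cap, 27 mm thick, 52 mm tall, loose on the base plate in the stand's +y half, below the parked shutter. Origin: centre of its underside.
- marker: Blue and white marker pen, 138 mm long, lying loose on the bench on the robot's side of the stand. Origin: its middle, on the bench.
- beaker: Small clear plastic beaker, 45 mm wide, 57 mm tall, loose on the bench beyond the +y end of the stand. Origin: centre of its underside.

How it is judged:
On the way, in this order (a step that is already met when the one before it is completed fails the run):
1. the shutter is pushed fully open (value of joint shutter above 0.1 m), for 0.1 s.
2. the fingers point at the red-capped tube from straight above, close over its cap, for about two seconds (value of joint shutter above 0.1 m and horizontal distance between the grasp point and tube_red_top below 0.012 m and z of the grasp point in the frame of tube_red_top between 0.002 and 0.05 m), for 1.7 s.
3. the shutter is pushed fully shut again (value of joint shutter below 0.007 m), for 0.1 s.
At the end, for the whole second after the job is handed in: The shutter rests shut (within 7 mm of its stop), all five tubes stand upright in the rack where they stood (within 8 mm and 0.1 rad), and the vial, marker and beaker are where they were (within 12 mm) (value of joint shutter below 0.007 m and velocity of joint shutter below 0.01 m/s and angle between each of tube_red, tube_blue, tube_white, tube_open_a, tube_open_b's own z axis and vertical below 0.1 rad and distance of each of tube_red, tube_blue, tube_white, tube_open_a, tube_open_b from where it was at the start of the episode below 0.008 m and distance of each of vial, marker, beaker from where it was at the start of the episode below 0.012 m); the robot touches nothing.
It fails at once if a tube is touched by the robot (contact force between any of the fingers, the arm and tube_red above 0.2 N or contact force between any of the fingers, the arm and tube_blue above 0.2 N or contact force between any of the fingers, the arm and tube_white above 0.2 N or contact force between any of the fingers, the arm and tube_open_a above 0.2 N or contact force between any of the fingers, the arm and tube_open_b above 0.2 N).
It fails at once if a tube is tipped, shifted or lifted (distance of any of tube_red_top, tube_blue_top, tube_white_top, tube_open_a_top, tube_open_b_top from where it was at the start of the episode above 0.012 m).
It fails at once if the robot points at another tube: TCP within 10 mm of its axis and less than 45 mm above it while the shutter is open (value of joint shutter above 0.1 m and ((horizontal distance between the grasp point and tube_blue_top below 0.01 m and z of the grasp point in the frame of tube_blue_top between 0.002 and 0.045 m) or (horizontal distance between the grasp point and tube_white_top below 0.01 m and z of the grasp point in the frame of tube_white_top between 0.002 and 0.045 m) or (horizontal distance between the grasp point and tube_open_a_top below 0.01 m and z of the grasp point in the frame of tube_open_a_top between 0.002 and 0.045 m) or (horizontal distance between the grasp point and tube_open_b_top below 0.01 m and z of the grasp point in the frame of tube_open_b_top between 0.002 and 0.045 m))).
It fails at once if the pull is pinched or the shutter or stand is pushed hard (over 32 N) (contact force between any of the fingers, the arm and stand above 32 N).
It fails at once if the vial, marker or beaker is moved (distance of any of vial, marker, beaker from where it was at the start of the episode above 0.012 m).
It also fails if it takes over 53 s, if anything falls off the work surface, if the arm or the gripper's body presses on something with over 40 N, if the wrist force passes 120 N, or if a joint passes its speed limit or range.

## Working session

There is one attempt and no reset: what is moved stays moved. The work goes in short steps, Python scripts to look and compute and a shell command to move; the robot and the scene stay as the last step left them, time stands still between calls to the robot, and variables do not carry over. Pictures are saved under pics/ and viewed, at most 10 in all, crops included, and the job is handed in when it is done.

```bash
ls; mkdir -p pics
python3 - <<'E'
from cell import robot
import cv2
s=robot.observe();print(s)
for n in("scene","top"):
    c=robot.read_camera(n);cv2.imwrite(f"pics/{n}0.png",c["image"][:,:,::-1])
    print(n,{k:c[k] for k in c if k!="image"})
E
```

```text
pics
{'time': 0.0, 'qpos': array([ 1.13800798e+00,  3.42701470e-01,  1.52500796e+00, -1.16410077e-06,
        1.27539440e+00, -1.45987159e-01]), 'qvel': array([ 0.00033876,  0.00149437,  0.00036078, -0.00029107, -0.00134693,
        0.00228404]), 'joint_efforts': array([-8.28740008e-05, -4.31245816e+01, -2.44216669e+01,  7.17364135e-02,
        5.59779222e-02, -1.17519794e-04]), 'tool_pos': array([0.14832886, 0.50322063, 0.24485913]), 'tool_rot': array([-3.14009739e+00, -2.18728587e-04,  2.85479165e+00]), 'contact_force': array([-0.6132853 ,  0.59411342,  0.17248178]), 'torque': array([ 0.03031252,  0.02600181, -0.02702605]), 'grip_force': 0.0, 'opening': 0.09181267335018671}
scene {'fx': 533.8917207906582, 'fy': 533.8917207906582, 'cx': 275.2086892233336, 'cy': 203.967521527712, 'k1': 0.039488395979929786, 'pose': array([[ 0.54999373, -0.44955739,  0.70385016, -0.13423076],
       [-0.83495935, -0.2771058 ,  0.47545268, -0.55461648],
       [-0.0187023 , -0.84918227, -0.5277686 ,  0.61854041],
       [ 0.        ,  0.        ,  0.        ,  1.        ]])}
top {'fx': 471.7630227515344, 'fy': 471.7630227515344, 'cx': 280.80583561800296, 'cy': 203.0806873648304, 'k1': -0.09636741062487549, 'pose': array([[-0.00563289, -0.99031577,  0.13871895,  0.39619064],
       [-0.99998188,  0.00587333,  0.00132405, -0.10705825],
       [-0.00212597, -0.13870898, -0.9903309 ,  1.01532322],
       [ 0.        ,  0.        ,  0.        ,  1.        ]])}
```

View pics/scene0.png

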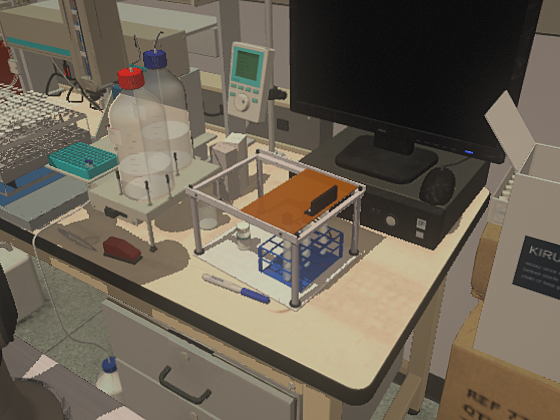

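View pics/top0.png

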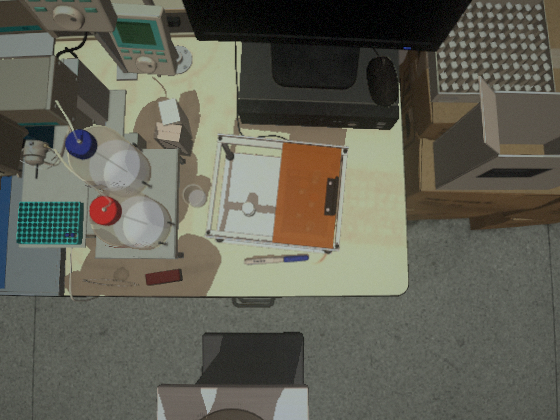

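The top view shows the stand with corners near (222,137), (347,147), (338,250) and (210,240). The amber shutter is on its right (−y) half, with the black pull at about (331,196). The scene view shows the pull at about (322,200), the rack below the shutter, the marker in front and the beaker to the left.

```bash
cat > h.py <<'E'
import numpy as np, cv2
from cell import robot
def ray(c,uv):
    K=np.array([[c["fx"],0,c["cx"]],[0,c["fy"],c["cy"]],[0,0,1]])
    d=cv2.undistortPoints(np.array(uv,float).reshape(-1,1,2),K,np.array([c["k1"],0,0,0.])).reshape(-1,2)
    return np.c_[d,np.ones(len(d))]@c["pose"][:3,:3].T
def plane(c,uv,z):
    d=ray(c,uv);o=c["pose"][:3,3]
    return o+d*((z-o[2])/d[:,2])[:,None]
def biggest(m,box=None):
    if box:
        k=np.zeros_like(m);x0,y0,x1,y1=box;k[y0:y1,x0:x1]=1;m=m*k
    n,l,st,ce=cv2.connectedComponentsWithStats(m.astype(np.uint8))
    i=1+np.argmax(st[1:,4]);return l==i,ce[i],st[i]
def rectz(c,m,z):
    p=np.argwhere(m)[:,::-1]; P=plane(c,p,z)[:,:2]
    (x,y),(w,h),a=cv2.minAreaRect((P*1000).astype(np.float32))
    return P.mean(0),(x,y),(w,h),a
E
python3 - <<'E'
from h import *
for n,bx in(("top",(205,125,355,255)),("scene",(185,145,370,310))):
    c=robot.read_camera(n);im=c["image"].astype(int);R,G,B=im[...,0],im[...,1],im[...,2]
    am=((R>90)&(R>1.6*G)&(B<0.4*R)).astype(np.uint8)
    am,ce,st=biggest(am,bx);print(n,"amber",ce,st,rectz(c,am,.148))
    bl=((im.max(2)<45)).astype(np.uint8)
    pb=(322,172,342,222) if n=="top" else (300,180,342,222)
    bl,ce,st=biggest(bl,pb);print(n,"pull",ce,st,rectz(c,bl,.176 if n=="top" else .162))
    x0,y0,x1,y1=bx;cv2.imwrite(f"pics/{n}c.png",cv2.resize(c["image"][y0:y1,x0:x1,::-1],None,fx=4,fy=4,interpolation=cv2.INTER_CUBIC)[:600])
E
```

```text
top amber [305.58222404 192.30514028] [ 274  143   67  105 4883] (array([ 0.53817076, -0.15223302]), (534.500244140625, -155.27761840820312), (109.25176239013672, 187.4827117919922), 83.72207641601562)
top pull [333. 188.] [333 188   1   1   1] (array([ 0.54070647, -0.20037652]), (540.7064819335938, -200.37652587890625), (0.0, 0.0), 0.0)
scene amber [295.86764248 199.699782  ] [ 241  169  117   65 3211] (array([ 0.52525424, -0.15253404]), (532.6737060546875, -156.40908813476562), (111.86063385009766, 183.3411102294922), 83.56558227539062)
scene pull [334.8  205.84] [329 201  13  11  25] (array([ 0.52014834, -0.22789156]), (520.1343383789062, -227.77365112304688), (2.966494083404541, 36.79889678955078), 84.0216293334961)
```

View pics/topc.png

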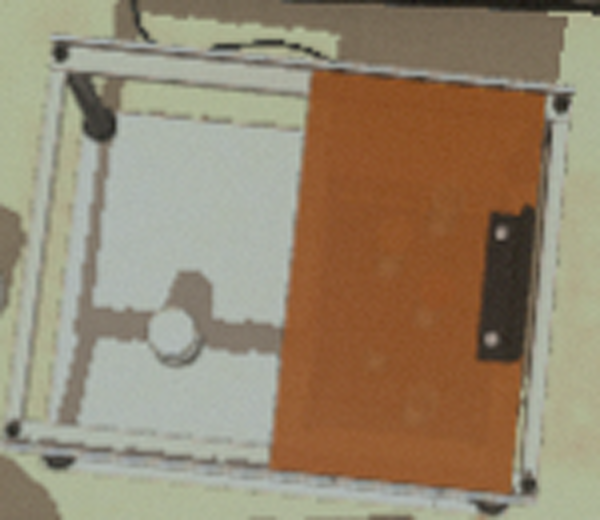

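The crop shows the corner screws clearly, at crop pixels (60,52), (561,104), (528,486) and (12,430). The pull's foot with its two screws is on the left (+y) side of the plate.

Run:
```python
from h import *
c=robot.read_camera("top")
s=np.array([(60,52),(561,104),(528,486),(12,430)])/4+[205,125]-.4
P=plane(c,s,.150)[:,:2];print(P.round(4),P.mean(0),[np.linalg.norm(P[i]-P[i-1]).round(4) for i in range(4)])
e=P[1]+P[2]-P[0]-P[3];yaw=np.arctan2(-e[1],-e[0])-np.pi/2 # +y dir
f=P[0]+P[1]-P[2]-P[3];print("yaw",yaw,np.arctan2(f[1],f[0]))
y=(yaw+np.arctan2(f[1],f[0]))/2 ;R=np.array([[np.cos(y),-np.sin(y)],[np.sin(y),np.cos(y)]])
im=c["image"].astype(int);Rr,G,B=im[...,0],im[...,1],im[...,2]
dk=(im.max(2)<85)
m,ce,st=biggest(dk,(322,172,341,219));print(ce,st,"pull")
for z in(.151,.176):
    Q=(plane(c,np.argwhere(m)[:,::-1],z)[:,:2]-P.mean(0))@R;print(z,Q.min(0),Q.max(0),Q.mean(0))
am,_,_=biggest((Rr>90)&(Rr>1.6*G)&(B<.4*Rr),(205,125,355,255))
Q=(plane(c,np.argwhere(am)[:,::-1],.148)[:,:2]-P.mean(0))@R;print("amber stand",np.percentile(Q,[0.5,1,5,50,95,99,99.5],axis=0))
```

```text
[[ 0.6435  0.0094]
 [ 0.6167 -0.2273]
 [ 0.4372 -0.2077]
 [ 0.4642  0.0292]] [ 0.54038792 -0.09907146] [np.float64(0.1803), np.float64(0.2382), np.float64(0.1805), np.float64(0.2385)]
yaw -0.11315629459771315 -0.10940187957900206
[331.4556962  195.91392405] [324 177  15  38 395] pull
0.151 [-0.03388422 -0.11153522] [ 0.03790106 -0.09052918] [ 0.00107436 -0.10141392]
0.176 [-0.03702351 -0.10900188] [ 0.03268544 -0.08860344] [-0.00307608 -0.09917334]
amber stand [[-0.09257249 -0.10987529]
 [-0.09169035 -0.10899562]
 [-0.08491335 -0.10252846]
 [ 0.00653381 -0.05249015]
 [ 0.08569301 -0.00780925]
 [ 0.09217434 -0.00346142]
 [ 0.09301979 -0.00276224]]
```

Run:
```python
from h import *
a=robot.read_camera("top");b=robot.read_camera("scene")
for n,u,v in(("redcap",(104,210),(131,77)),("bluecap",(81,144),(154,58)),("monitor r corner",(468,42),(503,161)),("monitor led",(407,47),(469,152))):
    d1=ray(a,[u])[0];d2=ray(b,[v])[0];o1=a["pose"][:3,3];o2=b["pose"][:3,3]
    t=np.linalg.lstsq(np.c_[d1,-d2],o2-o1,rcond=None)[0]
    p,q=o1+t[0]*d1,o2+t[1]*d2;print(n,(p+q)/2,np.linalg.norm(p-q))
y=-.111;C=np.array([.5404,-.0991]);R=np.array([[np.cos(y),-np.sin(y)],[np.sin(y),np.cos(y)]])
for s in((0,-.16),(0,-.135),(0,0),(0,.05)):print(s,C+R@s)
```

```text
redcap [0.48505182 0.16121827 0.31765361] 0.00034349724326383075
bluecap [0.58756135 0.20422422 0.31791892] 0.0021938882077490334
monitor r corner [ 0.80431608 -0.43877225  0.18661952] 0.055866370752203943
monitor led [ 0.82090261 -0.35273567  0.16244995] 0.00209624472357939
(0, -0.16) [ 0.52267645 -0.25811533]
(0, -0.135) [ 0.52544575 -0.23326919]
(0, 0) [ 0.5404 -0.0991]
(0, 0.05) [ 0.54593861 -0.04940771]
```

```bash
python3 -m pendant '[[0,0,-0.04,0,0,0],[0,0,-0.04,0,0,0],[0,0,-0.04,0,0,0],[0,0,-0.04,0,0,0],[0,0,0,0,0,0.11],[0,0,0,0,0,0.12],[0,0,0,0,0,0.12],[0,0,0,0,0,0.12]]' 0 10
python3 -m pendant '[[0,0,0,0,0,0.12],[0,0,0,0,0,0.12],[0,0,0,0,0,0.12],[0,0,0,0,0,0.12],[0,0,0,0,0,0.12],[0,0,0,0,0,0.12],[0,0,0,0,0,0.12],[0,0,0,0,0,0.085]]'
```

```text
time: 1.02
tool_pos: [0.1485, 0.5035, 0.4057]
tool_rot: [3.141, -0.0, 2.379]
contact_force: [-0.3, -0.2, 1.3]
opening: 0.0432
grip_force: 0.0
time: 1.68
tool_pos: [0.1485, 0.5035, 0.4055]
tool_rot: [-3.142, 0.0, 1.454]
contact_force: [-0.8, 0.5, -1.0]
opening: 0.0008
grip_force: 0.0
```

```bash
python3 -m pendant '[[-0.03,0.02,0,0,0,0],[-0.033,0.021,0,0,0,0],[-0.033,0.021,0,0,0,0],[-0.033,0.021,0,0,0,0],[-0.033,0.021,0,0,0,0],[-0.033,0.021,0,0,0,0],[-0.033,0.021,0,0,0,0],[-0.033,0.021,0,0,0,0]]'
python3 -m pendant '[[-0.033,0.021,0,0,0,0],[-0.033,0.021,0,0,0,0],[-0.033,0.021,0,0,0,0],[-0.033,0.021,0,0,0,0],[-0.033,0.021,0,0,0,0],[-0.033,0.021,0,0,0,0],[-0.033,0.021,0,0,0,0],[-0.02,0.01,0,0,0,0]]'
```

```text
time: 2.35
tool_pos: [0.2857, 0.224, 0.4057]
tool_rot: [3.141, -0.001, 1.46]
contact_force: [1.6, 0.4, 0.1]
opening: 0.0007
grip_force: 0.0
time: 3.02
tool_pos: [0.4149, -0.0445, 0.4051]
tool_rot: [-3.142, 0.001, 1.457]
contact_force: [-0.4, 0.7, -0.3]
opening: 0.0008
grip_force: 0.0
```

```bash
python3 -m pendant '[[-0.025,0.016,0,0,0,0],[-0.03,0.02,0,0,0,0],[-0.03,0.02,0,0,0,0],[-0.03,0.02,0,0,0,0],[-0.03,0.02,0,0,0,0],[-0.03,0.02,0,0,0,0],[-0.025,0.015,0,0,0,0],[0,0,0,0,0,0.003]]'
python3 -m pendant '[[0,0,0.03,0,0,0],[0,0,0.03,0,0,0],[0,0,0.03,0,0,0],[0,0,0.03,0,0,0],[0,0,0.03,0,0,0],[0,0,0.02,0,0,0],[0,0,0.01,0,0,0],[0,0,0,0,0,0]]'
python3 - <<'E'
from h import *
for n,bx in(("top",(260,120,400,260)),("scene",(250,60,390,200))):
    c=robot.read_camera(n);x0,y0,x1,y1=bx
    cv2.imwrite(f"pics/{n}1.png",cv2.resize(c["image"][y0:y1,x0:x1,::-1],None,fx=4,fy=4)[:600])
E
```

```text
time: 3.68
tool_pos: [0.5229, -0.2591, 0.4028]
tool_rot: [-3.139, -0.0, 1.453]
contact_force: [0.4, 0.1, -0.3]
opening: 0.0001
grip_force: 0.0
time: 4.35
tool_pos: [0.5209, -0.2535, 0.2234]
tool_rot: [-3.138, -0.002, 1.457]
contact_force: [-0.1, 0.5, 0.4]
opening: 0.0005
grip_force: 0.0
```

View pics/scene1.png

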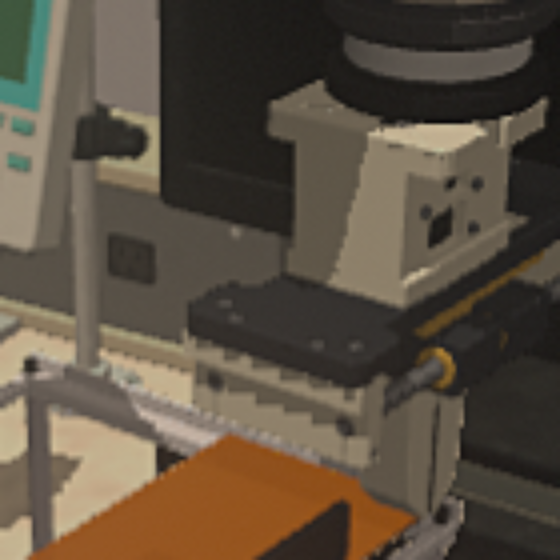

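The fingers are closed and down on the −y side of the pull, clear of the stand. Now I'll lower to push height.

```bash
python3 -m pendant '[[0,0.002,0.01,0,0,0],[0,0,0.01,0,0,0],[0,0,0.01,0,0,0],[0,0,0.01,0,0,0],[0,0,0.009,0,0,0],[0,0,0,0,0,0]]'
python3 -m pendant '[[0.007,0,0,0,0,0],[0.006,0,0,0,0,0],[0.006,0,0,0,0,0],[0.006,0,0,0,0,0],[0.005,0,0,0,0,0],[0.005,0,0,0,0,0],[0.005,0,0,0,0,0],[0.005,0,0,0,0,0]]'
```

```text
time: 4.95
tool_pos: [0.5228, -0.254, 0.1739]
tool_rot: [-3.138, -0.002, 1.457]
contact_force: [-0.9, 0.0, -0.6]
opening: 0.0005
grip_force: 0.0
time: 5.62
tool_pos: [0.5291, -0.2098, 0.1768]
tool_rot: [3.141, 0.001, 1.457]
contact_force: [-0.2, -1.0, 1.8]
opening: 0.0002
grip_force: 0.9
```

```bash
python3 -m pendant '[[0.008,0,0.001,0,0,0],[0.008,0,0.001,0,0,0],[0.008,0,0,0,0,0],[0.008,0,0,0,0,0],[0.008,0,0,0,0,0],[0.008,0,0,0,0,0],[0.008,0,0,0,0,0],[0.008,0,0,0,0,0]]'
python3 -m pendant '[[0.004,0,0,0,0,0],[0.004,0,0,0,0,0],[0.004,0,0,0,0,0],[0,0,0,0,0,0]]'
python3 - <<'E'
from h import *
c=robot.read_camera("top")
cv2.imwrite("pics/top2.png",cv2.resize(c["image"][120:260,200:350,::-1],None,fx=4,fy=4))
c=robot.read_camera("scene")
cv2.imwrite("pics/scene2.png",cv2.resize(c["image"][140:280,200:390,::-1],None,fx=4,fy=4))
E
```

```text
time: 6.28
tool_pos: [0.5362, -0.1455, 0.1744]
tool_rot: [-3.141, -0.0, 1.457]
contact_force: [1.0, -1.4, 0.3]
opening: 0.0001
grip_force: 0.9
time: 6.62
tool_pos: [0.5376, -0.1336, 0.1745]
tool_rot: [-3.141, -0.001, 1.457]
contact_force: [-0.4, 0.3, -0.2]
opening: 0.0005
grip_force: 0.0
```

View pics/scene2.png

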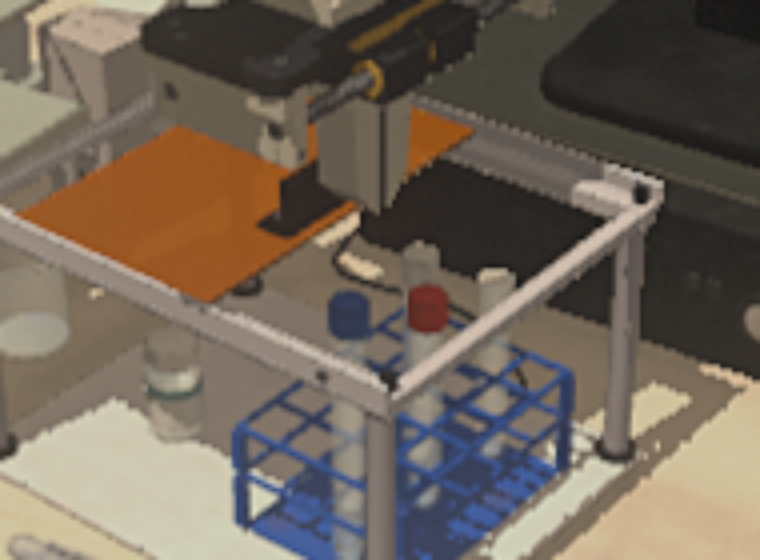

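The shutter is mostly open with the fingers against the pull's −y face. The red cap is at about crop (428,307), which is full image (307,217).

```bash
cat >> h.py <<'E'
YAW=-.111;C0=np.array([.5404,-.0991]);RS=np.array([[np.cos(YAW),-np.sin(YAW)],[np.sin(YAW),np.cos(YAW)]])
def shut():
    c=robot.read_camera("top");im=c["image"].astype(int);R,G,B=im[...,0],im[...,1],im[...,2]
    m,_,_=biggest((R>90)&(R>1.6*G)&(B<.4*R),(205,125,355,255))
    Q=(plane(c,np.argwhere(m)[:,::-1],.148)[:,:2]-C0)@RS.T.T
    print("shutter y",np.percentile(Q[:,1],[.5,50,99.5]), "tcp stand",(robot.observe()["tool_pos"][:2]-C0)@RS)
E
python3 -c "
from h import *
shut()"
```

```text
shutter y [-0.00111668  0.03116003  0.07035352] tcp stand [ 0.00108232 -0.03536646]
```

View pics/top2.png

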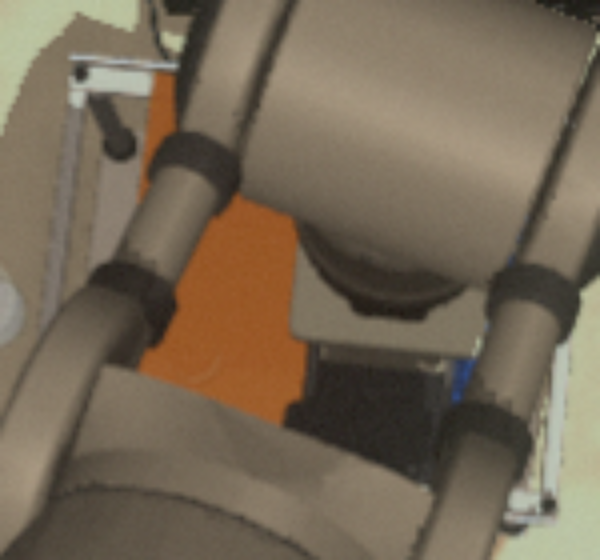

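The arm hides most of the top view, but the shutter's +y edge shows from crop (152,75) to (140,190).

```bash
python3 -c "
from h import *
c=robot.read_camera('top')
print((plane(c,np.array([(152,75),(148,120),(140,190)])/4+[200,120],.148)[:,:2]-C0)@RS)
b=robot.read_camera('scene');im=b['image'].astype(int)
m,ce,st=biggest((im[...,0]>90)&(im[...,0]>2*im[...,1])&(im[...,2]<1.3*im[...,1]+10)&(im[...,1]<60),(285,195,335,235));print(ce,st,plane(b,[ce],.117),(plane(b,[ce],.117)[:,:2]-C0)@RS)"
```

```text
[[0.09225787 0.08448957]
 [0.07025296 0.08374101]
 [0.03629288 0.08344152]]
[306.67816092 216.96551724] [302 212  10  11  87] [[ 0.52773482 -0.17175887  0.117     ]] [[-0.00453865 -0.07361467]]
```

```bash
python3 -m pendant '[[0.004,0,0,0,0,0],[0.004,0,0,0,0,0],[0.003,0,0,0,0,0],[0.002,0,0,0,0,0],[0.001,0,0,0,0,0],[0,0,0,0,0,0]]'
python3 -m pendant '[[0.001,0,0,0,0,0],[0.001,0,0,0,0,0],[0,0,0,0,0,0]]'
python3 -m pendant '[[0.001,0,0,0,0,0],[0,0,0,0,0,0]]'
```

```text
time: 7.37
tool_pos: [0.5392, -0.1201, 0.1745]
tool_rot: [-3.142, -0.0, 1.457]
contact_force: [-0.2, 0.1, -0.5]
opening: 0.0004
grip_force: 0.0
time: 7.62
tool_pos: [0.5394, -0.1185, 0.1745]
tool_rot: [3.142, -0.0, 1.457]
contact_force: [0.2, -1.8, 0.1]
opening: 0.0004
grip_force: 0.4
time: 7.78
tool_pos: [0.5395, -0.1175, 0.1745]
tool_rot: [-3.142, -0.0, 1.457]
contact_force: [-1.2, -0.9, -0.3]
opening: 0.0002
grip_force: 0.5
```

```bash
python3 -m pendant '[[0.001,0,0,0,0,0],[0,0,0,0,0,0]]' | grep -E "pos|contact"
python3 -m pendant '[[0.001,0,0,0,0,0],[0,0,0,0,0,0]]'| grep -E "pos|contact"
python3 -c "
from h import *
c=robot.read_camera('top')
cv2.imwrite('pics/top3.png',cv2.resize(c['image'][120:260,200:350,::-1],None,fx=4,fy=4))
im=c['image'].astype(int)
for r in range(142,166,4):
    row=im[r,215:260]; am=(row[:,0]>90)&(row[:,0]>1.6*row[:,1])&(row[:,2]<.4*row[:,0]); x=215+np.argmax(am); print(r,x,am.sum(),(plane(c,[(x-.5,r)],.148)[0,:2]-C0)@RS)"
```

```text
tool_pos: [0.5396, -0.1165, 0.1745]
contact_force: [-0.2, -0.7, -0.2]
tool_pos: [0.5397, -0.1154, 0.1745]
contact_force: [-0.3, -0.9, 0.5]
142 215 0 [0.08139527 0.12820331]
146 215 0 [0.07363493 0.12720231]
150 227 2 [0.06821682 0.10353888]
154 215 0 [0.05818386 0.12521468]
158 215 0 [0.05049225 0.12422791]
162 215 0 [0.0428227  0.12324575]
```

```bash
python3 -m pendant '[[0.001,0,0,0,0,0],[0,0,0,0,0,0]]' | grep -E "pos|contact"
python3 -m pendant '[[0.001,0,0,0,0,0],[0,0,0,0,0,0]]'| grep -E "pos|contact"
```

```text
tool_pos: [0.5398, -0.1144, 0.1745]
contact_force: [-0.5, -0.6, 0.5]
tool_pos: [0.54, -0.1134, 0.1745]
contact_force: [-0.7, -1.0, -0.2]
```

```bash
python3 -m pendant '[[0.001,0,0,0,0,0],[0,0,0,0,0,0]]' | grep -E "pos|contact"
python3 -m pendant '[[0.001,0,0,0,0,0],[0,0,0,0,0,0]]'| grep -E "pos|contact"
```

```text
tool_pos: [0.5401, -0.1125, 0.1745]
contact_force: [-0.3, -1.7, 0.6]
tool_pos: [0.5401, -0.1125, 0.1745]
contact_force: [-1.7, -5.9, 0.5]
```

The stop is felt at about 6 N, so the shutter is fully open. I'll back off, lift and move aside for a clear look at the tubes.

```bash
python3 -m pendant '[[-0.008,0,0,0,0,0],[-0.01,0,-0.01,0,0,0],[-0.01,0,-0.03,0,0,0],[-0.02,0,-0.03,0,0,0],[-0.03,0,-0.02,0,0,0],[-0.035,0,0,0,0,0],[-0.035,0,0,0,0,0],[-0.035,0,0,0,0,0]]' |grep pos
python3 -m pendant '[[-0.035,0,0,0,0,0],[-0.035,0,0,0,0,0],[-0.035,0,0,0,0,0],[-0.035,0,0,0,0,0],[0,0,0,0,0,0]]' |grep pos
python3 - <<'E'
from h import *
shut()
pts={}
for n,bx in(("top",(205,125,355,255)),("scene",(255,180,345,290))):
    c=robot.read_camera(n);im=c["image"].astype(int);x0,y0,x1,y1=bx
    R,G,B=im[...,0],im[...,1],im[...,2]
    m,ce,st=biggest((R>80)&(R>2.2*G)&(R>2*B),bx);print(n,ce,st)
    for z in(.119,.121,.123):print(z,(plane(c,[ce],z)[:,:2]),(plane(c,[ce],z)[:,:2]-C0)@RS)
    pts[n]=(ray(c,[ce])[0],c["pose"][:3,3])
    cv2.imwrite(f"pics/{n}4.png",cv2.resize(c["image"][y0:y1,x0:x1,::-1],None,fx=4,fy=4))
(d1,o1),(d2,o2)=pts.values()
t=np.linalg.lstsq(np.c_[d1,-d2],o2-o1,rcond=None)[0];print(o1+t[0]*d1,o2+t[1]*d2)
E
```

```text
tool_pos: [0.519, -0.2954, 0.2661]
tool_pos: [0.5009, -0.4391, 0.264]
shutter y [-0.00436643  0.05276496  0.10352088] tcp stand [-0.00107243 -0.33927429]
top [313.95454545 196.93181818] [311 194   7   7  44]
0.119 [[ 0.53330104 -0.16965989]] [[ 0.0007608  -0.07091202]]
0.121 [[ 0.5329951 -0.1695202]] [[ 0.00044127 -0.07080708]]
0.123 [[ 0.53268916 -0.16938052]] [[ 0.00012174 -0.07070214]]
scene [306.70909091 216.38181818] [302 212  10  11  55]
0.119 [[ 0.52668582 -0.17240948]] [[-0.00550912 -0.07437747]]
0.121 [[ 0.52403973 -0.17393972]] [[-0.00796943 -0.0761914 ]]
0.123 [[ 0.52139363 -0.17546995]] [[-0.01042974 -0.07800534]]
[ 0.53400698 -0.1699822   0.11438509] [ 0.53309443 -0.1687034   0.11415619]
```

View pics/top4.png

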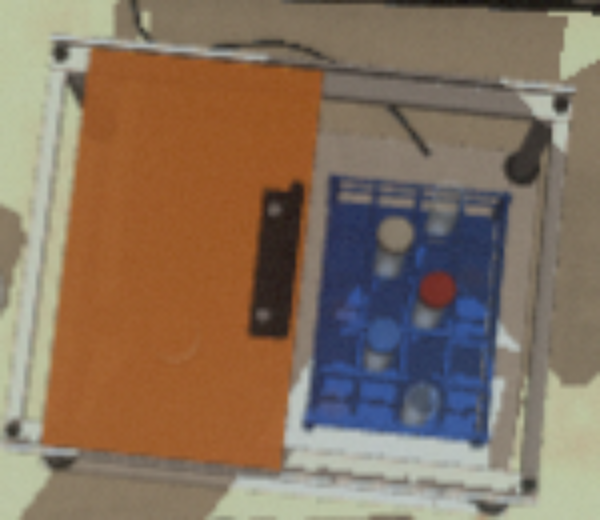

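The shutter is fully open (pull at crop (270,265)). The red cap is at crop (438,290), with white at (395,235), blue at (384,335) and open tubes at (443,215) and (420,400). The red top works out at about (0.533, −0.1695). The two views triangulate within 2 mm horizontally.

```bash
python3 -m pendant '[[0.03,0,0,0,0,0],[0.04,0,0,0,0,0],[0.04,0,0,0,0,0],[0.04,0,0,0,0,0],[0.04,0,0,0,0,0],[0.04,0,0,0,0,0],[0.03,0.001,0,0,0,0],[0.011,0,0,0,0,0]]' |grep -E "pos|rot"
python3 -m pendant '[[0,0,0,0,0,0],[0,0,0,0,0,0]]' |grep -E "pos|rot|time"
```

```text
tool_pos: [0.5353, -0.1577, 0.2657]
tool_rot: [3.14, -0.002, 1.462]
time: 10.9
tool_pos: [0.5353, -0.1629, 0.2651]
tool_rot: [3.141, 0.001, 1.459]
```

```bash
python3 -m pendant '[[-0.004,-0.0015,0,0,0,0],[-0.003,0,0,0,0,0],[0,0,0.02,0,0,0],[0,0,0.02,0,0,0],[0,0,0.02,0,0,0],[0,0,0,0,0,0],[0,0,0,0,0,0],[0,0,0,0,0,0]]' |grep -E "pos|rot"
```

```text
tool_pos: [0.5334, -0.1714, 0.2055]
tool_rot: [3.14, 0.0, 1.455]
```

```bash
python3 -m pendant '[[0.002,0,0.01,0,0,0],[0,0,0.01,0,0,0],[0,0,0.01,0,0,0],[0,0,0.01,0,0,0],[0,0,0.006,0,0,0],[0,0,0,0,0,0]]' |grep -E "pos|rot"
python3 - <<'E'
from h import *
c=robot.read_camera("scene");cv2.imwrite("pics/s5.png",cv2.resize(c["image"][140:280,200:390,::-1],None,fx=4,fy=4))
E
```

```text
tool_pos: [0.5323, -0.1677, 0.1565]
tool_rot: [-3.138, -0.001, 1.457]
```

View pics/s5.png

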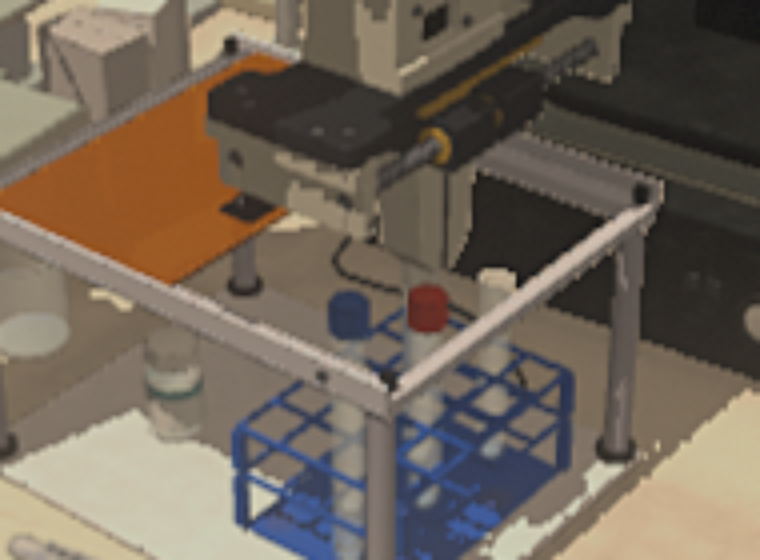

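The fingertips at crop (412,265) are just above the red cap at (428,290), with clear space between them. Horizontal error is about 2 mm. I'll hold for over 2 s.

```bash
Z='[[0,0,0,0,0,0],[0,0,0,0,0,0],[0,0,0,0,0,0],[0,0,0,0,0,0]]' ; python3 -m pendant '[[0,0,0,0,0,0],[0,0,0,0,0,0],[0,0,0,0,0,0],[0,0,0,0,0,0],[0,0,0,0,0,0],[0,0,0,0,0,0],[0,0,0,0,0,0],[0,0,0,0,0,0]]'|grep -E "pos|time"
python3 -m pendant '[[0,0,0,0,0,0],[0,0,0,0,0,0],[0,0,0,0,0,0],[0,0,0,0,0,0],[0,0,0,0,0,0],[0,0,0,0,0,0],[0,0,0,0,0,0],[0,0,0,0,0,0]]'|grep -E "pos|time"
python3 -m pendant '[[0,0,0,0,0,0],[0,0,0,0,0,0],[0,0,0,0,0,0],[0,0,0,0,0,0],[0,0,0,0,0,0],[0,0,0,0,0,0],[0,0,0,0,0,0],[0,0,0,0,0,0]]'|grep -E "pos|time"
python3 -m pendant '[[0,0,0,0,0,0],[0,0,0,0,0,0],[0,0,0,0,0,0],[0,0,0,0,0,0],[0,0,0,0,0,0]]'|grep -E "pos|time"
```

```text
time: 12.78
tool_pos: [0.5332, -0.1682, 0.1586]
time: 13.45
tool_pos: [0.5332, -0.1681, 0.1585]
time: 14.12
tool_pos: [0.5332, -0.1682, 0.1585]
time: 14.53
tool_pos: [0.5332, -0.1682, 0.1585]
```

```bash
python3 -m pendant '[[0,0,-0.015,0,0,0],[0,0,-0.03,0,0,0],[0,0,-0.03,0,0,0],[0,0,-0.025,0,0,0],[0.03,0,0,0,0,0],[0.03,0,0,0,0,0],[0.03,0,0,0,0,0],[0.0245,-0.001,0,0,0,0]]'|grep -E "pos|time"
python3 -m pendant '[[0,0,0,0,0,0],[0,0,0.02,0,0,0],[0,0,0.02,0,0,0],[0,0,0.015,0,0,0],[0,0,0,0,0,0],[0,0,0,0,0,0]]'|grep -E "pos|rot"
```

```text
time: 15.2
tool_pos: [0.5453, -0.0526, 0.2588]
tool_pos: [0.545, -0.0547, 0.2032]
tool_rot: [-3.14, -0.0, 1.456]
```

```bash
python3 -m pendant '[[0,0,0.01,0,0,0],[0,0,0.01,0,0,0],[0,0,0.008,0,0,0],[0,0,0,0,0,0]]'|grep -E "pos|contact"
python3 -m pendant '[[-0.007,0,0,0,0,0],[-0.006,0,0,0,0,0],[-0.006,0,0,0,0,0],[-0.005,0,0,0,0,0],[-0.005,0,0,0,0,0],[-0.005,0,0,0,0,0],[-0.005,0,0,0,0,0],[-0.005,0,0,0,0,0]]'|grep -E "pos|contact"
```

```text
tool_pos: [0.5443, -0.0542, 0.1737]
contact_force: [-0.7, -0.5, 0.1]
tool_pos: [0.5403, -0.0984, 0.1757]
contact_force: [-0.6, 1.8, 1.3]
```

```bash
python3 -m pendant '[[-0.008,0,0,0,0,0],[-0.008,0,0,0,0,0],[-0.008,0,0,0,0,0],[-0.008,0,0,0,0,0],[-0.008,0,0,0,0,0],[-0.008,0,0,0,0,0],[-0.008,0,0,0,0,0],[-0.008,0,0,0,0,0]]'|grep -E "pos|contact"
python3 -m pendant '[[-0.005,0,0,0,0,0],[-0.005,0,0,0,0,0],[-0.003,0,0,0,0,0],[0,0,0,0,0,0]]'|grep -E "pos|rot|contact"
python3 -c "
from h import *
shut()"
```

```text
tool_pos: [0.5328, -0.1625, 0.1754]
contact_force: [1.6, 2.3, 0.8]
tool_pos: [0.5312, -0.1752, 0.1754]
tool_rot: [-3.141, 0.0, 1.456]
contact_force: [-0.2, 0.0, 0.1]
shutter y [-0.04657438 -0.02475075  0.00923051] tcp stand [-0.0007865 -0.0763584]
```

```bash
python3 -m pendant '[[-0.004,0,0,0,0,0],[-0.004,0,0,0,0,0],[-0.003,0,0,0,0,0],[-0.002,0,0,0,0,0],[-0.001,0,0,0,0,0],[0,0,0,0,0,0]]'|grep -E "pos|contact"
python3 -m pendant '[[-0.001,0,0,0,0,0],[0,0,0,0,0,0]]'|grep -E "pos|contact"
python3 -m pendant '[[-0.001,0,0,0,0,0],[0,0,0,0,0,0]]'|grep -E "pos|contact"
python3 -m pendant '[[-0.001,0,0,0,0,0],[0,0,0,0,0,0]]'|grep -E "pos|contact"
```

```text
tool_pos: [0.5298, -0.1888, 0.1754]
contact_force: [-0.2, -0.0, -0.2]
tool_pos: [0.5298, -0.1895, 0.1755]
contact_force: [-0.7, 0.2, -1.0]
tool_pos: [0.5297, -0.1905, 0.1755]
contact_force: [-0.8, 1.0, -0.4]
tool_pos: [0.5296, -0.1915, 0.1755]
contact_force: [1.0, 1.7, -1.3]
```

```bash
python3 -m pendant '[[-0.001,0,0,0,0,0],[0,0,0,0,0,0]]'|grep -E "pos|contact"
python3 -m pendant '[[-0.001,0,0,0,0,0],[0,0,0,0,0,0]]'|grep -E "pos|contact"
```

```text
tool_pos: [0.5295, -0.192, 0.1755]
contact_force: [-0.0, 3.8, -0.7]
tool_pos: [0.5295, -0.1921, 0.1755]
contact_force: [1.9, 8.4, 1.2]
```

The closed stop is felt at about 8 N. I'll back off, lift clear and check.

```bash
python3 -m pendant '[[0.006,0,0,0,0,0],[0.01,0,0,0,0,0],[0,0,-0.02,0,0,0],[0,0,-0.03,0,0,0],[0,0,-0.03,0,0,0],[0,0,-0.03,0,0,0],[-0.03,0,0,0,0,0],[-0.04,0,0,0,0,0]]'|grep -E "pos|contact"
python3 -m pendant '[[-0.04,0,0,0,0,0],[-0.04,0,0,0,0,0],[-0.04,0,0,0,0,0],[-0.04,0,0,0,0,0],[-0.03,0,0,0,0,0],[0,0,0,0,0,0],[0,0,0,0,0,0],[0,0,0,0,0,0]]'|grep -E "pos|contact|time"
python3 - <<'E'
from h import *
shut()
c=robot.read_camera("scene");cv2.imwrite("pics/s6.png",cv2.resize(c["image"][140:310,180:380,::-1],None,fx=3,fy=3))
E
```

```text
tool_pos: [0.5246, -0.2456, 0.2887]
contact_force: [1.2, -2.1, -0.5]
time: 20.42
tool_pos: [0.5017, -0.4352, 0.2853]
contact_force: [0.3, 0.9, 0.2]
shutter y [-0.11195636 -0.05358072 -0.0039622 ] tcp stand [-0.00099572 -0.33774895]
```

View pics/s6.png

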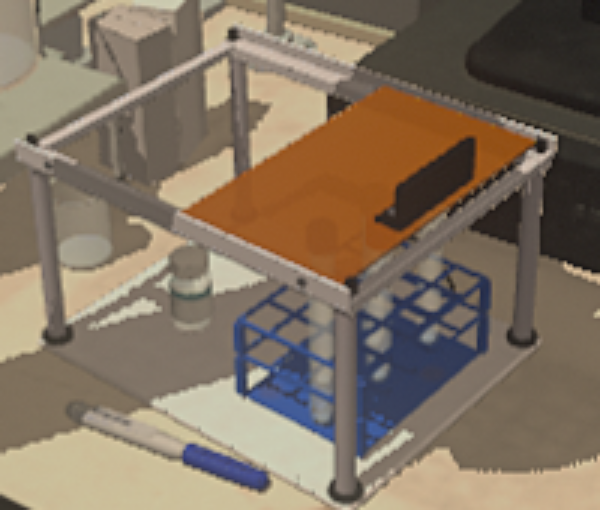

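The shutter is shut: its edge is at −4 mm, as expected. The tubes are upright, and the vial, marker and beaker are undisturbed, with the arm clear.

```bash
python3 -c "
from cell import robot
print(robot.hand_in())"
```

```text
the job is handed in; nothing more can be done
None
```

The shutter was pushed fully open, the red-capped tube pointed at for about 2.4 s without contact, and the shutter pushed shut again; the last camera check showed everything in place and the job is handed in, but no verdict came back.

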